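# Hang the red jar in the slotted spice rack

### The job

Hang the spice jar with the red lid in the little wooden rack: bring it in through the open end of the slot, with its neck between the two rails, its steel collar above them and its body below, and slide it all the way to the closed end. Let it hang there upright by its collar, and leave the yellow and the green jar standing where they are.

Things in the scene. Friction and masses are not known exactly. Their poses are not given: they have to be found in the camera images.
- red_jar: Spice jar with red lid and red band, standing on the table: the one to hang (sizes in mm). Round, 150 tall, 0.25 kg; origin at the centre of the underside, z up. From z = 0: white body 68 across to z = 80; neck 28 across to 108; steel collar 64 across, 108 to 114; lid 40 across, 114 to 150, fixed on, grip here.
- rack: Fixed wooden rack (mm): slotted board on 4 posts, top z 128, underside 118, nothing above. Origin on the table below the jar's axis when home; x along the slot from open to closed end, z up. Slot 38 wide, open at x -100 (mouth flares to 60), closed at x +14. Posts 96 apart inside, base 6 thick. Jar underside: 20 to 38 above the table while sliding in, 20 when hanging.
- yellow_jar: The same jar with a yellow lid and band; a bystander, to be left alone. Same shape, size and origin as the red jar.
- green_jar: The same jar with a green lid and band; a bystander, to be left alone. Same shape, size and origin as the red jar.
There are look-alikes about, which are no part of the job. Leave any blue look-alike of the red_jar alone.

How it is judged:
By the outcome, as a careful person would: the job done as asked, in the order asked, and still so for the second after the job is handed in, with the robot touching nothing.
It also fails if it takes over 42 s, if anything falls off the work surface, if the arm or the gripper's body presses on something with over 40 N, if the wrist force passes 120 N, or if a joint passes its speed limit or range.

### The arm

A 6-joint arm with a two-finger parallel gripper is mounted at the origin on the work surface. World frame = base frame: x ahead of the robot, y to its left, z up, the work surface at z = 0. Lengths are in mm, angles in rad, forces in N, time in s.
With the tool pointing down it reaches from about 275 to 1000 mm from the base axis. Payload 8.4 kg.
Tool frame: the origin (TCP) lies at the very end of the fingers, on their centre line; the grasp point (between the pads) lies 19 mm behind it; z points along the fingers, y is the line along which they close (so a half turn about z gives the same grasp; the last joint's range is limited). The gripper opens to 85 mm and grips with 20 to 120 N. Pads are 22 mm wide; open, the fingers measure 114 mm over their backs; the gripper's body (76 mm by 85 mm) begins 54 mm behind the grasp point. The pads swing forward as they close: fully open they stand 13 mm farther back than shut.
Start: joints at [-1.275, 0.353, 1.633, -0, 1.155, -0.002], TCP at [183.385, -597.493, 231.281] pointing down, gripper open.
Joint ranges: [-2.63, 2.63], [-0.92, 2.1], [0.06, 2.66], [-1.3, 4.44], [0, 2.69], [-3.02, 3.02]. Speed limits (rad/s): [2.22, 2.22, 2.79, 3.14, 3.14, 3.14].

### API

Orientations are given as a unit quaternion [w, x, y, z].
In Python, from workcell import robot gives the robot as it stands. The module is installed in compiled form; this text tells all that it offers.
- The arm moves only by the shell command python3 -m jog 'ROWS' [OPENING]. ROWS is JSON, a list of rows, each a list of 2 entries, a list of its own where there are three numbers: the shift along the tool's x, y, z as a fraction of full scale, then the turn about the tool's z as a fraction of full scale. In form: [[[dx, dy, dz], turn], ...]. A call has 1 to 10 rows; each row shifts and turns the commanded pose from where the row before left it, along the tool's axes as they then stand; what a row does not reach is not made up. Full scale, the value 1, is 0.03 m for a shift and 0.15 rad for a turn. A row lasts 1/10 s, in which the tool goes at most 50 mm and 8.59 degrees, less where a joint would pass 70% of its speed; a pose out of reach is approached as far as the arm can. A call with a number of a shift or a turn outside -1 to 1 is refused whole. A call with a gripper value outside its range is refused whole. OPENING is the closure, from 0 (fully open) to 1 (shut), set as the call begins (- or left out, the last holds). The fingers move at their own pace and stop on an object; the grip force is fixed at half the most. Time passes only in rows, so rows that do not move let the fingers close. It gives the time, the measured TCP pose, the force, the opening and the grip force at its end, in the units of the state.
- robot.sense(): the state, without advancing time (a new reading comes with each control period).
- robot.camera(name): name is "scene" or "top" or "wrist"; returns (picture, depth): 384x512x3 uint8, red, green, blue; 384x512 float32, mm along the optical axis (not along the pixel's ray), 0 where there is no reading.
- robot.calibration(name): a dict with "mtx" (3x3 intrinsics, pixels), "R" (3x3) and "t" (3): a world point X has camera coordinates R X + t. Camera axes: x right, y down, z forward; pixel columns grow to the right and rows downward; lengths in mm; the calibration is good to about 2 mm. A picture is of the moment at which its call begins: read the wrist's pose just before it. calibration takes no time and is no camera call; for the wrist camera it gives the pose at the moment of the call.
- robot.hand_in(): hands the job in; it is judged then, once.
The state is a dict: "time": time; "joint_pos": joint angles; "qd": joint speeds; "joint_torque": joint torques, N m; "position": TCP position; "tool_rot": TCP orientation; "contact_force": force on the tool from outside, world axes, zero at the start; "wrist_torque": the same for the moment, N m; "gripper_width": opening from 0.0 (shut) to 1.0 (fully open); "finger_force": force on a finger pad.
Only numpy, scipy, OpenCV 4.12 (cv2) and the standard library are available. Lean on these libraries where they do the work, as an engineer would, in place of code of your own. Each camera call takes 0.05 s, during which the arm holds its last target. There are 200 camera calls.

## Working session

There is one attempt and no reset: what is moved stays moved. The work goes in short steps, Python scripts to look and compute and a shell command to move; the robot and the scene stay as the last step left them, time stands still between calls to the robot, and variables do not carry over. Pictures are saved under pics/ and viewed, at most 10 in all, crops included, and the job is handed in when it is done.

```bash
mkdir -p pics; python3 - <<'E'
from workcell import robot
import cv2,numpy as np
for n in("scene","top"):
    p,d=robot.camera(n); cv2.imwrite(f"pics/{n}0.png",cv2.cvtColor(p,cv2.COLOR_RGB2BGR)); np.save(f"{n}0.npy",d)
    c=robot.calibration(n); np.savez(f"{n}0.npz",**{k:np.array(v) for k,v in c.items()}); print(n,np.round(c['R'],3).tolist(),np.round(c['t']),c['mtx'][0][0])
print(robot.sense())
E
```

```text
scene [[0.404, 0.914, -0.022], [0.627, -0.295, -0.721], [-0.666, 0.278, -0.692]] [-164. -322. 1211.] 364.8630643270592
top [[0.011, -1.0, -0.004], [-0.99, -0.01, -0.14], [0.14, 0.006, -0.99]] [-61. 545. 961.] 455.30504274291127
{'time': 0.1, 'joint_pos': array([-1.27537582e+00,  3.53585514e-01,  1.63404263e+00,  8.47278264e-06,
        1.15516409e+00, -2.37593008e-03]), 'qd': array([ 0.00154657, -0.00044484, -0.0027051 , -0.00173247, -0.00079299,
       -0.00095635]), 'joint_torque': array([-2.97130784e-03, -6.06358910e+01, -3.42819428e+01, -1.62279443e-04,
        3.81650316e-03,  2.27271795e-05]), 'position': array([ 183.28287893, -597.0978799 ,  230.63993134]), 'tool_rot': array([-5.93929263e-04,  9.88935202e-01,  1.48346913e-01, -8.37353845e-05]), 'contact_force': array([-0.61452895, -0.33320387,  0.0691896 ]), 'wrist_torque': array([ 0.03023105,  0.00333241, -0.02189876]), 'finger_force': 0.0, 'gripper_width': 1.0012241550393395}
```

View pics/scene0.png

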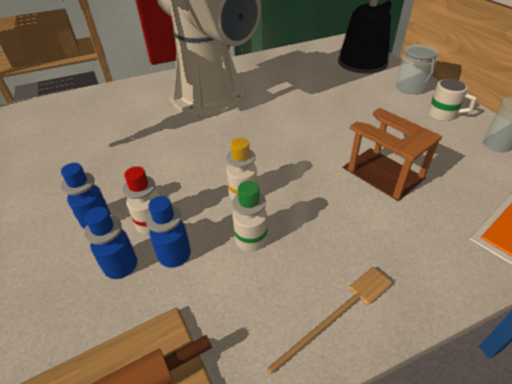

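View pics/top0.png

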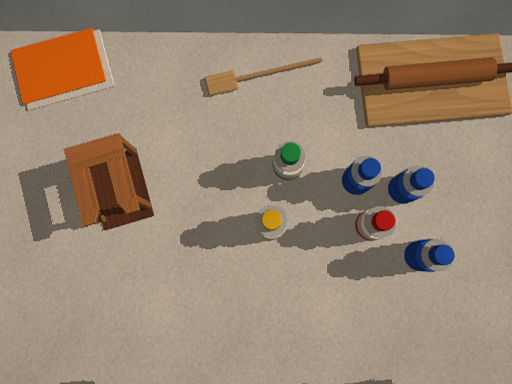

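```bash
python3 - <<'E'
import cv2,numpy as np
t=cv2.imread("pics/top0.png");s=cv2.imread("pics/scene0.png")
a=cv2.resize(t[120:245,45:170],(400,400),interpolation=2); b=cv2.resize(t[140:280,330:470],(400,400),interpolation=2)
cv2.imwrite("pics/crop1.png",np.hstack([a,b]))
a=cv2.resize(s[95:205,335:455],(400,367),interpolation=2); b=cv2.resize(s[155:275,60:190],(400,367),interpolation=2)
cv2.imwrite("pics/crop2.png",np.hstack([a,b]))
E
```

```text
(no output)
```

View pics/crop1.png

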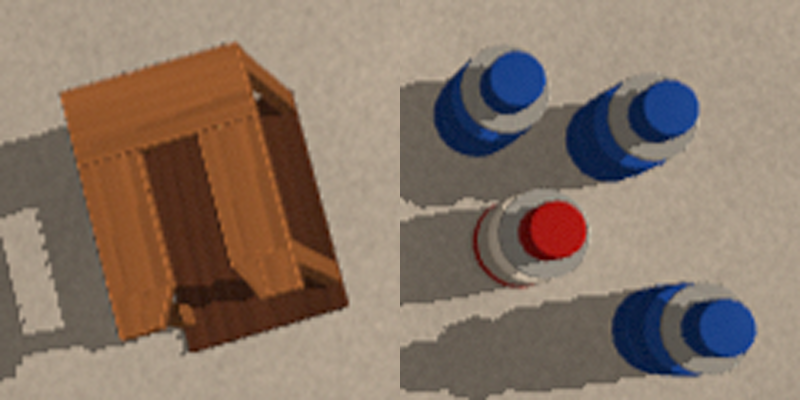

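View pics/crop2.png

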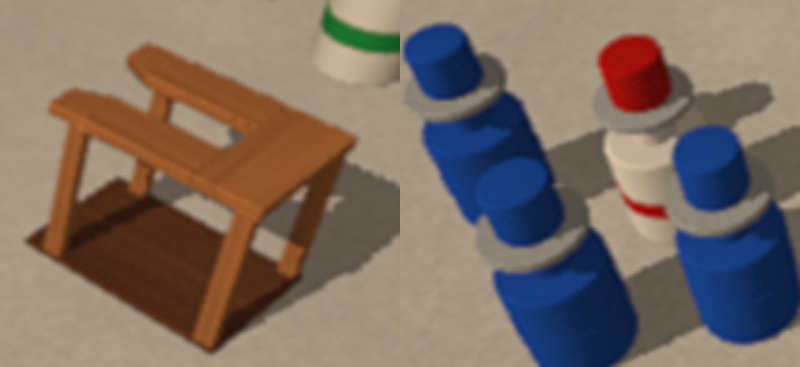

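```bash
cat >h.py <<'E'
import numpy as np
C={n:dict(np.load(f"{n}0.npz")) for n in("scene","top")}
D={n:np.load(f"{n}0.npy") for n in("scene","top")}
def onz(c,u,v,z):
    r=c['R'].T@np.linalg.solve(c['mtx'],[u,v,1]); o=-c['R'].T@c['t']; return o+r*(z-o[2])/r[2]
def dep(c,d,u,v):
    z=d[int(round(v)),int(round(u))]; return c['R'].T@(np.linalg.solve(c['mtx'],[u,v,1])*z-c['t'])
def tri(*obs):
    A=[];b=[]
    for c,u,v in obs:
        P=c['mtx']@np.c_[c['R'],c['t']]
        for k,q in((0,u),(1,v)):
            r=P[k]-q*P[2]; A.append(r[:3]/np.linalg.norm(r[:3]));b.append(-r[3]/np.linalg.norm(r[:3]))
    x,res,*_=np.linalg.lstsq(np.array(A),np.array(b),rcond=None); return x,res
E
python3 - <<'E'
from h import *
np.set_printoptions(precision=1,suppress=True)
T=lambda x,y:(45+x/3.2-.34,120+y/3.2-.34); B=lambda x,y:(330+(x-400)/2.857-.33,140+y/2.857-.33)
S=lambda x,y:(335+x/3.333-.35,95+y/3.336-.35); S2=lambda x,y:(60+(x-400)/3.077-.34,155+y/3.058-.34)
t,s=C['top'],C['scene']
print("red",tri((t,*B(555,228)),(s,*S2(632,50))),onz(t,*B(555,228),150),dep(t,D['top'],*B(555,228)))
for p in((513,80),(670,108),(725,325)): print("blue",onz(t,*B(*p),150),dep(t,D['top'],*B(*p)))
for p in((272,219),(291,153)): print("yg",onz(t,*p,150))
for n,a,b in(("farR",(238,43),(260,212)),("farL",(62,93),(355,138))):
    print(n,tri((t,*T(*a)),(s,*S(*b))))
for n,a in dict(farR=(238,43),farL=(62,93),endL=(122,340),endR=(303,288),slL=(145,150),slR=(198,135),flL=(172,290),flR=(230,262)).items(): print(n,onz(t,*T(*a),128))
print([dep(t,D['top'],*T(*a)) for a in((150,100),(120,220),(250,220))])
E
```

```text
red (array([ 485.9, -289. ,  149.7]), array([0.3])) [ 486.  -288.6  150. ] [ 486.2 -289.3  147.3]
blue [ 587.6 -262.4  150. ] [ 587.5 -262.3  150.6]
blue [ 569.2 -369.3  150. ] [ 569.  -369.1  150.6]
blue [ 422.1 -400.4  150. ] [ 422.2 -401.3  147.6]
yg [484.6 -72.5 150. ]
yg [ 615.6 -108.9  150. ]
farR (array([659.8, 241.5, 124.6]), array([0.]))
farL (array([625.5, 351.1, 124.9]), array([1.2]))
farR [658.9 240.4 128. ]
farL [625.2 350.4 128. ]
endL [469.  301.8 128. ]
endR [502.5 191.3 128. ]
slL [588.9 295.3 128. ]
slR [598.9 262.4 128. ]
flL [500.4 272.8 128. ]
flR [518.3 237.6 128. ]
[array([621.2, 294.1, 128.2]), array([543.9, 307.4, 129.6]), array([545. , 226.8, 127.3])]
```

Only the lid at top (384,220) / scene (135,171) is red, and its body is white with a red band. The three others near it, at top (370,168), (424,178) and (444,255), are all blue, so they are the look-alikes. The crop confirms the red one. The triangulated lid height is 149.7, against 150 expected. The rack's open end faces the robot, with its axis at about 0.30 rad, and home is about (581, 276).

```bash
python3 -m jog '[[[0.6,-0.35,0],0],[[0.6,-0.35,0],0],[[0.6,-0.35,0],0],[[0.6,-0.35,0],0],[[0.6,-0.35,0],0],[[0.6,-0.35,0],0],[[0.6,-0.35,0],0],[[0.6,-0.35,0],0],[[0.6,-0.35,0],0],[[0.6,-0.35,0],0]]' 0
python3 -m jog '[[[0.6,-0.35,0],0],[[0.6,-0.35,0],0],[[0.6,-0.35,0],0],[[0.6,-0.35,0],0],[[0.6,-0.35,0],0],[[0.6,-0.35,0],0],[[0.6,-0.35,0],0],[[0.6,-0.35,0],0],[[0,0,0],0],[[0,0,0],0]]'
cat >>h.py <<'E'
from scipy.spatial.transform import Rotation as R_
def go(x,y,z):
    from workcell import robot
    s=robot.sense(); q=s['tool_rot']; M=R_.from_quat([q[1],q[2],q[3],q[0]]).as_matrix()
    print("t",s['time'],"p",s['position'].round(1),"ang x",np.arctan2(M[1,0],M[0,0]).round(4),"tilt",M[2].round(3),"F",s['contact_force'].round(1),"w",round(s['gripper_width'],3))
    print("units",(M.T@(np.array([x,y,z])-s['position'])/30).round(2))
E
python3 - <<'E'
from h import *; import cv2
from workcell import robot
go(486,-289,120)
c=robot.calibration('wrist'); p,d=robot.camera('wrist')
cv2.imwrite('pics/w1.png',cv2.cvtColor(p,cv2.COLOR_RGB2BGR)); np.savez('w1.npz',d=d,**{k:np.array(v) for k,v in c.items()})
c={k:np.array(v) for k,v in c.items()}
h=cv2.cvtColor(p,cv2.COLOR_RGB2HSV); m=((h[...,0]<8)|(h[...,0]>172))&(h[...,1]>180)&(h[...,2]>60)
n,l,st,ce=cv2.connectedComponentsWithStats(m.astype(np.uint8))
for i in range(1,n):
    if st[i,4]>100: print(st[i],ce[i],onz(c,*ce[i],150),dep(c,d,*ce[i]))
E
```

```text
time: 1.1
position: [325.4, -442.5, 231.1]
tool_rot: [-0.0, 0.989, 0.148, -0.0]
contact_force: [-0.1, -0.7, 0.0]
gripper_width: 1.002
finger_force: 0.0
time: 2.1
position: [437.6, -320.9, 231.1]
tool_rot: [-0.0, 0.989, 0.149, -0.0]
contact_force: [0.3, -0.3, -0.0]
gripper_width: 1.002
finger_force: 0.0
t 2.1 p [ 437.6 -320.9  231.1] ang x 0.2993 tilt [-0. -0. -1.] F [ 0.3 -0.3 -0. ] w 1.002
units [ 1.86 -0.54  3.7 ]
[ 212   88   58   60 2694] [241.10727543 117.62175204] [ 487.2088083  -291.23833625  150.        ] [ 487.18826069 -291.23563669  149.84686327]
```

```bash
python3 -m jog '[[[0.62,-0.17,0.3],0],[[0.62,-0.17,0.3],0],[[0.62,-0.17,0.3],0],[[0,0,0],0],[[0,0,0],0]]'
python3 - <<'E'
from h import *; import cv2
from workcell import robot
go(486.5,-290,120)
c={k:np.array(v) for k,v in robot.calibration('wrist').items()}; p,d=robot.camera('wrist')
h=cv2.cvtColor(p,cv2.COLOR_RGB2HSV); m=((h[...,0]<8)|(h[...,0]>172))&(h[...,1]>180)&(h[...,2]>60)
v,u=np.nonzero(m); P=np.array([dep(c,d,a,b) for a,b in zip(u,v)]); k=P[:,2]>147
print(len(k),k.sum(),P[k].min(0),P[k].max(0),(P[k].min(0)+P[k].max(0))/2)
cv2.imwrite('pics/w2.png',cv2.cvtColor(p,cv2.COLOR_RGB2BGR))
E
```

```text
time: 2.65
position: [485.8, -291.0, 204.1]
tool_rot: [-0.0, 0.989, 0.148, -0.0]
contact_force: [-0.4, -0.9, 0.8]
gripper_width: 0.998
finger_force: 0.0
t 2.65 p [ 485.8 -291.   204.1] ang x 0.298 tilt [-0.001 -0.    -1.   ] F [-0.4 -0.9  0.8] w 0.998
units [ 0.03 -0.03  2.8 ]
3257 2690 [ 467.38065949 -310.11230291  147.01536672] [ 565.59781453 -265.44669685  347.0942201 ] [ 516.48923701 -287.77949988  247.05479341]
```

View pics/w2.png

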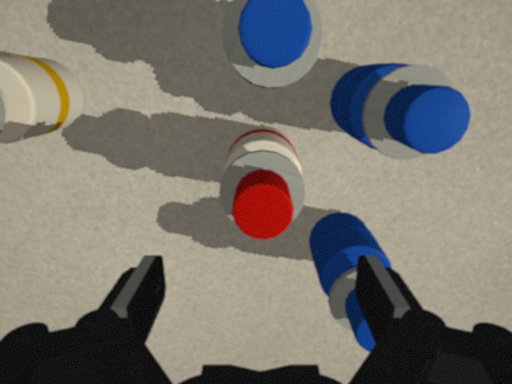

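The wrist view shows the red lid at (263,208), centred between the fingers at columns 155 and 365, and the blue jars are clear of the fingers. I'll descend and grip.

```bash
python3 -m jog '[[[0.03,-0.03,0.5],0],[[0,0,0.5],0],[[0,0,0.5],0],[[0,0,0.5],0],[[0,0,0.5],0],[[0,0,0.2],0],[[0,0,0.05],0],[[0,0,0],0],[[0,0,0],0]]'
python3 -m jog '[[[0,0,0],0],[[0,0,0],0],[[0,0,0],0],[[0,0,0],0],[[0,0,0],0],[[0,0,0],0],[[0,0,0],0],[[0,0,0],0]]' 1
```

```text
time: 3.6
position: [487.4, -290.1, 122.6]
tool_rot: [0.0, 0.989, 0.148, 0.0]
contact_force: [1.3, 0.7, 0.7]
gripper_width: 0.998
finger_force: 0.0
time: 4.4
position: [487.6, -290.0, 122.3]
tool_rot: [0.0, 0.989, 0.148, 0.0]
contact_force: [0.4, -0.9, 6.0]
gripper_width: 0.452
finger_force: 60.0
```

```bash
python3 -m jog '[[[0,0,-0.3],0],[[0,0,-0.6],0],[[0,0,-0.8],0],[[0,0,-0.9],0],[[0,0,-0.9],0],[[0,0,-0.9],0],[[0,0,-0.8],0],[[0,0,-0.6],0],[[0,0,-0.4],0],[[0,0,-0.2],0]]'
python3 -m jog '[[[0.05,-0.3,0],0],[[0.1,-0.5,0],0],[[0.14,-0.7,0],0],[[0.14,-0.7,0],0],[[0.14,-0.7,0],0],[[0.14,-0.7,0],0],[[0.14,-0.7,0],0],[[0.14,-0.7,0],0],[[0.14,-0.7,0],0],[[0.14,-0.7,0],0]]'
python3 -m jog '[[[0.14,-0.7,0],0],[[0.14,-0.7,0],0],[[0.14,-0.7,0],0],[[0.14,-0.7,0],0],[[0.14,-0.7,0],0],[[0.14,-0.7,0],0],[[0.14,-0.7,0],0],[[0.14,-0.7,0],0],[[0.1,-0.5,0],0],[[0.05,-0.3,0],0]]'
python3 -m jog '[[[0,0,0],0],[[0,0,0],0],[[0,0,0],0]]'
python3 - <<'E'
from h import *
go(428.4,229.1,152)
E
```

```text
time: 5.4
position: [487.1, -289.5, 314.6]
tool_rot: [0.0, 0.989, 0.148, 0.0]
contact_force: [-0.9, -0.2, -3.0]
gripper_width: 0.451
finger_force: 60.8
time: 6.4
position: [465.9, -92.8, 312.6]
tool_rot: [-0.001, 0.989, 0.149, -0.001]
contact_force: [0.2, -1.0, -3.4]
gripper_width: 0.449
finger_force: 61.0
time: 7.4
position: [445.8, 101.4, 312.8]
tool_rot: [-0.0, 0.989, 0.149, -0.001]
contact_force: [1.3, 0.5, -4.0]
gripper_width: 0.451
finger_force: 61.1
time: 7.7
position: [447.1, 99.3, 313.6]
tool_rot: [0.0, 0.989, 0.148, -0.0]
contact_force: [0.1, 0.2, -4.0]
gripper_width: 0.453
finger_force: 61.0
t 7.7 p [447.1  99.3 313.6] ang x 0.2974 tilt [-0.  0. -1.] F [ 0.1  0.2 -4. ] w 0.453
units [ 0.67 -4.32  5.38]
```

```bash
python3 -m jog '[[[0.1,-0.4,0],0],[[0.1,-0.7,0],0],[[0.1,-0.7,0],0],[[0.1,-0.7,0],0],[[0.1,-0.7,0],0],[[0.1,-0.7,0],0],[[0.07,-0.4,0],0],[[0,0,0],0],[[0,0,0],0]]'
python3 - <<'E'
from h import *; import cv2
from workcell import robot
go(428.4,229.1,152)
c={k:np.array(v) for k,v in robot.calibration('wrist').items()}; p,d=robot.camera('wrist'); t,_=robot.camera('top')
np.savez('w3.npz',d=d,**c)
cv2.imwrite('pics/w3.png',cv2.cvtColor(p,cv2.COLOR_RGB2BGR)); cv2.imwrite('pics/top3.png',cv2.cvtColor(t,cv2.COLOR_RGB2BGR))
E
```

```text
time: 8.6
position: [428.6, 228.8, 313.7]
tool_rot: [0.0, 0.989, 0.149, -0.0]
contact_force: [0.1, 0.1, -4.2]
gripper_width: 0.453
finger_force: 61.3
t 8.6 p [428.6 228.8 313.7] ang x 0.2983 tilt [-0.  0. -1.] F [ 0.1  0.1 -4.2] w 0.453
units [-0.   -0.01  5.39]
```

View pics/w3.png

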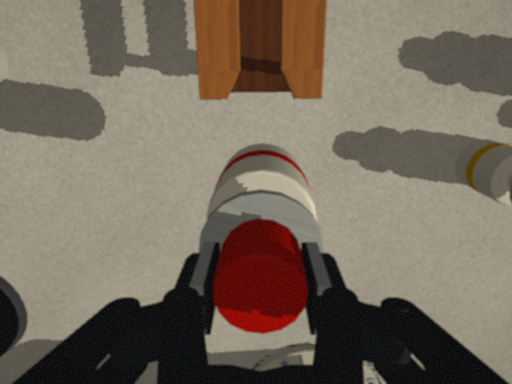

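```bash
python3 - <<'E'
from h import *
z=np.load('w3.npz'); c={k:z[k] for k in('mtx','R','t')}
h=np.array([581.2,276.4]); a=.2975; X=np.array([np.cos(a),np.sin(a)]);Y=np.array([-X[1],X[0]])
for n,u,v in(("endL",200,98.5),("endR",322.5,97.5),("sL60",240.5,60),("sR60",282,60),("sL3",240,3),("sR3",283.5,3),("oL3",196,3),("oR3",326,3)):
    p=onz(c,u,v,128); q=p[:2]-h; print(n,p.round(1),"rack x,y",(q@X).round(1),(q@Y).round(1))
print(dep(c,z['d'],220,60),dep(c,z['d'],300,60))
# jar: collar outer edges at z=114+191.4
for n,u,v,zz in(("colL",201,250,305),("colR",323,250,305),("lidL",213,280,341),("lidR",308,280,341)):
    p=onz(c,u,v,zz); q=p[:2]-h; print(n,p.round(1),(q@X).round(1),(q@Y).round(1))
q=np.array([428.6,228.8])-h; print("tcp",q@X,q@Y)
E
```

```text
endL [470.1 302.2 128. ] rack x,y -98.7 57.3
endR [504.9 191.7 128. ] rack x,y -97.8 -58.6
sL60 [514.  274.9 128. ] rack x,y -64.6 18.3
sR60 [525.1 238.7 128. ] rack x,y -64.7 -19.6
sL3 [558.4 288.1 128. ] rack x,y -18.4 17.8
sR3 [569.5 251.9 128. ] rack x,y -18.4 -20.0
oL3 [547.2 324.6 128. ] rack x,y -18.3 56.1
oR3 [580.3 216.6 128. ] rack x,y -18.4 -56.9
[508.54893275 292.88214632 127.59334554] [529.90086313 223.02027987 128.79919199]
colL [418.2 258.3 305. ] -161.2 30.5
colR [436.3 199.  305. ] -161.2 -31.6
lidL [427.7 249.6 341. ] -154.6 19.3
lidR [438.9 213.1 341. ] -154.6 -18.8
tcp -159.8496664608072 -0.7772595246701135
```

The slot centreline and the jar axis agree to within 1 mm, and the tool x runs along the slot. I'll descend to about 29 mm clearance under the jar, then slide it in.

```bash
python3 -m jog '[[[0,0,0.4],0],[[0,0,0.7],0],[[0,0,0.8],0],[[0,0,0.8],0],[[0,0,0.8],0],[[0,0,0.8],0],[[0,0,0.6],0],[[0,0,0.4],0],[[0,0,0.1],0],[[0,0,0],0]]'
python3 -m jog '[[[0,0,0],0],[[0,0,0],0],[[0.3,0,0],0],[[0.4,0,0],0],[[0.4,0,0],0],[[0.4,0,0],0]]'
python3 - <<'E'
from h import *
go(581.6,275.9,151.3)
E
```

```text
time: 9.7
position: [428.7, 228.8, 151.6]
tool_rot: [0.0, 0.989, 0.148, -0.0]
contact_force: [0.3, -0.9, -2.7]
gripper_width: 0.449
finger_force: 61.3
time: 10.3
position: [473.2, 242.8, 151.9]
tool_rot: [-0.0, 0.989, 0.148, 0.0]
contact_force: [0.3, 0.6, -3.4]
gripper_width: 0.449
finger_force: 61.3
t 10.3 p [473.2 242.8 151.9] ang x 0.2977 tilt [ 0.001 -0.    -1.   ] F [ 0.3  0.6 -3.4] w 0.449
units [3.78 0.   0.02]
```

```bash
python3 -m jog '[[[0.4,0,0],0],[[0.4,0,0],0],[[0.4,0,0],0],[[0.4,0,0],0],[[0.4,0,0],0],[[0.4,0,0],0],[[0.4,0,0],0],[[0.4,0,0],0],[[0.2,0,0],0],[[0.1,0,0],0]]'
python3 -m jog '[[[0.1,0,0],0],[[0,0,0],0],[[0,0,0],0]]'
python3 - <<'E'
from h import *
go(581.6,275.9,142.3)
E
```

```text
time: 11.3
position: [572.7, 273.2, 151.7]
tool_rot: [-0.0, 0.989, 0.148, -0.0]
contact_force: [-0.8, 0.3, -3.4]
gripper_width: 0.449
finger_force: 61.4
time: 11.6
position: [574.6, 273.9, 151.8]
tool_rot: [0.0, 0.989, 0.148, -0.0]
contact_force: [-0.3, -0.4, -2.9]
gripper_width: 0.448
finger_force: 61.4
t 11.6 p [574.6 273.9 151.8] ang x 0.2979 tilt [-0.  0. -1.] F [-0.3 -0.4 -2.9] w 0.448
units [0.24 0.   0.32]
```

Now a gentle approach to the closed end, watching the force.

```bash
python3 -m jog '[[[0.1,0,0],0],[[0.07,0,0],0],[[0,0,0],0],[[0,0,0],0]]'
python3 -m jog '[[[0.05,0,0],0],[[0,0,0],0],[[0,0,0],0]]'
python3 -m jog '[[[0.05,0,0],0],[[0,0,0],0],[[0,0,0],0]]'
```

```text
time: 12.0
position: [579.8, 275.4, 151.8]
tool_rot: [0.0, 0.989, 0.148, -0.0]
contact_force: [-0.1, -0.2, -2.1]
gripper_width: 0.451
finger_force: 61.4
time: 12.3
position: [581.2, 275.9, 151.8]
tool_rot: [0.0, 0.989, 0.148, -0.0]
contact_force: [0.7, 1.0, -3.1]
gripper_width: 0.452
finger_force: 61.4
time: 12.6
position: [582.7, 276.3, 151.8]
tool_rot: [0.0, 0.989, 0.148, 0.0]
contact_force: [-0.3, 0.3, -3.0]
gripper_width: 0.446
finger_force: 61.4
```

```bash
python3 -m jog '[[[0.05,0,0],0],[[0,0,0],0],[[0,0,0],0]]'
python3 -m jog '[[[0.05,0,0],0],[[0,0,0],0],[[0,0,0],0]]'
```

```text
time: 12.9
position: [584.0, 276.7, 151.7]
tool_rot: [0.0, 0.989, 0.148, -0.0]
contact_force: [-0.9, 0.1, -3.0]
gripper_width: 0.45
finger_force: 61.4
time: 13.2
position: [584.5, 276.8, 151.6]
tool_rot: [0.0, 0.989, 0.148, -0.001]
contact_force: [-4.8, -1.7, 0.0]
gripper_width: 0.452
finger_force: 61.7
```

Contact with the closed end. I'll relieve the push slightly and lower the jar onto its collar.

```bash
python3 -m jog '[[[-0.03,0,0.05],0],[[0,0,0.1],0],[[0,0,0.08],0],[[0,0,0],0],[[0,0,0],0]]'
python3 -m jog '[[[0,0,0.04],0],[[0,0,0],0],[[0,0,0],0]]'
python3 -m jog '[[[0,0,0.03],0],[[0,0,0],0],[[0,0,0],0]]'
```

```text
time: 13.7
position: [584.3, 276.8, 144.2]
tool_rot: [0.0, 0.989, 0.148, -0.001]
contact_force: [-3.3, -0.6, -5.5]
gripper_width: 0.45
finger_force: 61.4
time: 14.0
position: [584.3, 276.8, 143.5]
tool_rot: [0.0, 0.989, 0.148, -0.0]
contact_force: [-4.9, -1.4, -2.8]
gripper_width: 0.453
finger_force: 61.5
time: 14.3
position: [584.3, 276.8, 142.8]
tool_rot: [0.0, 0.989, 0.148, -0.0]
contact_force: [-5.1, -1.2, -1.3]
gripper_width: 0.451
finger_force: 61.5
```

```bash
python3 -m jog '[[[-0.02,0,0.03],0],[[0,0,0],0],[[0,0,0],0]]'
python3 -m jog '[[[0,0,0.03],0],[[0,0,0],0],[[0,0,0],0]]'
```

```text
time: 14.6
position: [584.2, 276.8, 142.3]
tool_rot: [-0.0, 0.989, 0.148, 0.0]
contact_force: [-4.6, -1.4, 0.6]
gripper_width: 0.45
finger_force: 62.0
time: 14.9
position: [584.2, 276.8, 142.3]
tool_rot: [-0.0, 0.989, 0.148, 0.0]
contact_force: [-7.3, -3.2, 7.5]
gripper_width: 0.451
finger_force: 62.7
```

Seated (142.3 as predicted). I'll relieve the load, release and retreat straight up.

```bash
python3 -m jog '[[[-0.02,0,-0.03],0],[[0,0,0],0],[[0,0,0],0]]'
python3 -m jog '[[[0,0,0],0],[[0,0,0],0],[[0,0,0],0],[[0,0,0],0],[[0,0,0],0],[[0,0,0],0],[[0,0,0],0],[[0,0,0],0]]' 0
python3 -m jog '[[[0,0,-0.1],0],[[0,0,-0.3],0],[[0,0,-0.6],0],[[0,0,-0.8],0],[[0,0,-0.8],0],[[0,0,-0.8],0],[[0,0,-0.6],0],[[-0.6,0,-0.3],0],[[-0.6,0,0],0],[[-0.6,0,0],0]]'
python3 -m jog '[[[-0.6,0,0],0],[[-0.6,0,0],0],[[-0.6,0,0],0],[[-0.6,0,0],0],[[0,0,0],0],[[0,0,0],0]]'
python3 - <<'E'
from workcell import robot
from h import *; import cv2
s,_=robot.camera('scene'); t,d=robot.camera('top')
a=cv2.resize(s[60:230,290:480],(400,358),interpolation=2); b=cv2.resize(t[110:245,30:180],(400,358),interpolation=2)
cv2.imwrite('pics/end.png',cv2.cvtColor(np.hstack([a,b]),cv2.COLOR_RGB2BGR))
E
```

```text
time: 15.2
position: [584.1, 276.8, 142.3]
tool_rot: [-0.0, 0.989, 0.148, 0.001]
contact_force: [-1.8, -1.6, 1.3]
gripper_width: 0.453
finger_force: 61.5
time: 16.0
position: [583.6, 276.6, 141.9]
tool_rot: [-0.0, 0.989, 0.148, 0.0]
contact_force: [-0.2, 0.4, -0.5]
gripper_width: 0.999
finger_force: 0.0
time: 17.0
position: [531.6, 260.7, 272.2]
tool_rot: [-0.0, 0.989, 0.148, 0.001]
contact_force: [-0.3, 0.0, -0.2]
gripper_width: 1.001
finger_force: 0.0
time: 17.6
position: [463.5, 239.9, 271.8]
tool_rot: [-0.0, 0.989, 0.148, 0.001]
contact_force: [-0.8, -0.2, 0.0]
gripper_width: 0.998
finger_force: 0.0
```

View pics/end.png

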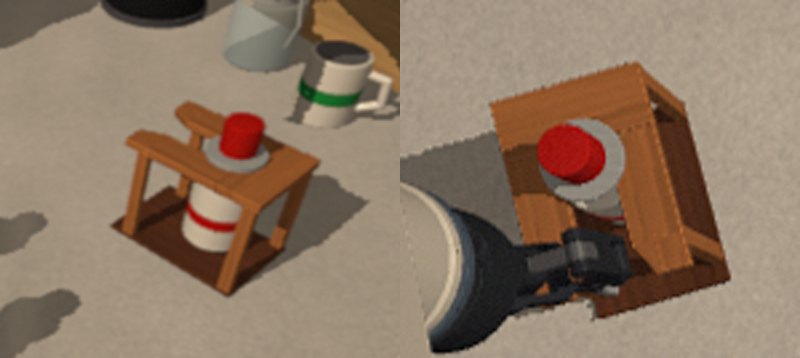

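The left crop shows the red jar upright at the closed end, its lid at (243,135), collar on the rails and body below. The gripper is clear of it, so I'll hand in.

```bash
python3 -c "
from workcell import robot
print(robot.hand_in())"
```

```text
the job is handed in; nothing more can be done
None
```

The red jar hangs upright by its collar at the closed end of the rack, the arm never went near the yellow and green jars on the table, and the job was handed in at about 18 s; the hand-in gave no verdict.

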